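Roll down the new edging on a hanging shelf

ROBOT

A 6-joint arm with a two-finger parallel gripper is mounted at the origin on the work surface. World frame = base frame: x ahead of the robot, y to its left, z up, the work surface at z = 0. Lengths are in m, angles in rad, forces in N, time in s.
With the tool pointing down it reaches from about 0.35 to 0.85 m from the base axis. Payload 8.1 kg.
Tool frame: the origin (TCP) lies at the very end of the fingers, on their centre line; the grasp point (between the pads) lies 19 mm behind it; z points along the fingers, y is the line along which they close (so a half turn about z gives the same grasp; the last joint's range is limited). The gripper opens to 93 mm and grips with 3 to 60 N. Pads are 15 mm wide; open, the fingers measure 128 mm over their backs; the gripper's body (75 mm by 188 mm) begins 65 mm behind the grasp point.
Start: joints at [-1.416, 0.13, 1.488, -0, 1.523, -0.085], TCP at [0.143, -0.583, 0.219] pointing down, gripper open.
Joint ranges: [-2.96, 2.96], [-0.89, 2.26], [0.02, 2.5], [-1.34, 4.48], [0, 2.73], [-2.66, 2.66]. Speed limits (rad/s): [2.39, 2.39, 2.79, 3.14, 3.14, 3.14].

INTERFACE

Orientations are given as a rotation vector (axis times angle).
In Python, from plant import robot, imaging gives the robot as it stands.
- The arm moves only by the tool jog_arm, never from a script. Its argument "rows" is a list of rows, each a list of 2 entries, a list of its own where there are three numbers: the shift along the tool's x, y, z each as a share of 0.2 m, from -1 to 1, then the turn, a rotation vector about the tool's x, y, z each as a share of pi/2 rad, from -1 to 1. A call has 1 to 5 rows; each row is the pose to reach, as a shift and turn from the pose commanded when the call began, along the tool's axes at that moment; what a row does not reach only later rows make up. A row lasts 1/10 s, in which the tool goes at most 50 mm and 8.59 degrees, less where a joint would pass 70% of its speed; a pose out of reach is approached as far as the arm can. A call with a number of a shift or a turn outside -1 to 1 is refused whole. A call with a gripper value outside its range is refused whole. "hand" is the closure, from -1 (fully open) to 1 (shut), set as the call begins (left out, the last holds). The fingers move at their own pace and stop on an object; "squeeze" is the grip in N (left out, the last holds). Time passes only in rows, so rows that repeat a pose let the fingers close. It gives the time, the measured TCP pose, the force, the opening and the grip force at its end, in the units of the state.
- robot.read_state(): the state, without advancing time (a new reading comes with each control period).
- imaging.read_camera(name): name is "scene" or "side" or "wrist"; returns a dict with "frame" (480x640x3 uint8, red, green, blue), "vertical_fov" (degrees; the focal length in pixels is half the picture's height over the tangent of half this angle, whatever the lens; pixels are square), "cx", "cy" (the principal point, pixels), "R" (3x3) and "t" (3): a world point X has camera coordinates R X + t. Camera axes: x right, y down, z forward; pixel columns grow to the right and rows downward; lengths in m; the calibration is good to about 2 mm. A picture is of the moment at which its call begins. There is no depth.
- robot.close_job(): hands the job in; it is judged then, once.
The state is a dict: "t": time; "q": joint angles; "dq": joint speeds; "joint_torque": joint torques, N m; "tool_pos": TCP position; "orientation": TCP orientation; "force": force on the tool from outside, world axes, zero at the start; "wrist_torque": the same for the moment, N m; "opening": finger opening in m; "gripper_force": force on a finger pad.
Only numpy, scipy, OpenCV 4.12 (cv2) and the standard library are available. Lean on these libraries where they do the work, as an engineer would, in place of code of your own. Each camera call takes 0.05 s, during which the arm holds its last target. There are 200 camera calls.

TASK

New veneer edging has been glued to the wavy front edge of the kitchen shelf that hangs from its rack on the worktop. Take the seam roller by its handle and roll the edging down from its left end to its right end (left and right as the robot sees them) in one slow unbroken pass of about ten seconds, touching down gently and pressing with an even force of about 8 N (6 to 10 N) all the way, although the shelf swings back from the push. Then ease the shelf back so that it hangs still instead of letting it swing, lay the roller down on the worktop and let go; touch the shelf with the roller only, keep its jars standing and leave the other things where they are.

Things in the scene. Friction and masses are not known exactly. Their poses are not given: they have to be found in the camera images.
- rack: Steel rack that carries the hanging shelf; stands fast, place and yaw vary. Origin on the worktop below the middle of its round top rail (540 mm up, along y); x to the back, y to the left. A post and a 260 mm foot 370 mm left and right. The shelf, a dark wooden board 600 x 180 x 42 mm, underside 159 mm above the worktop, hangs from the rail on V-shaped stirrups 275 mm left and right of the middle.
- edge_mid (a point): Point on the mean line of the shelf's front edge, half-way along, at mid-thickness, 82 mm in front of and 360 mm below the rail; moves with the shelf. Axes: x to the back, y left along the shelf, z up. The edge is wavy, up to 17 mm in or out of the mean line, slopes up to 0.35; its shape is not given, feel or see it. The pale new edging reaches 170 mm left and right of here.
- edge_left (a point): Point on the same mean line 150 mm left of edge_mid (+y). The pass starts about here: wheel centre 120 to 170 mm left of edge_mid, a good half second at full force before moving on.
- edge_right (a point): Point on the same mean line 150 mm right of edge_mid (-y). The pass ends about here: wheel centre 120 to 170 mm right of edge_mid, a good half second at full force before easing off.
- shelf: The board of the hanging shelf: origin at the middle of the board, 360 mm below the rail and 82 mm behind edge_mid; axes as edge_mid. It swings about the rail, a heavy, barely damped pendulum, period 1.2 s, stops 123 mm from plumb. Nominal with its jars 6.1 kg; a steady 8 N at the edge holds it 50 mm back (160 N/m). Its weight, so the stiffness, is hidden: up to 45 % more, 30 % less.
- roller: Seam roller lying on its side. Origin under the middle of the tool at its underside; x along the handle to the wheel, z up. Flat beech handle 28 mm wide (y), 44 mm high, x -55 to 50 mm; steel fork 48 mm high; black rubber wheel, radius 25, width 40 mm, centre at x 115 mm, 24 mm up, turning freely about z. 0.23 kg. Push it so, wheel foremost, square to the shelf; it rolls sideways.
- roller_grip (a point): Where to grip the roller from above, fingers closing across its 28 mm width: on the handle 20 mm ahead of the origin towards the wheel, 22 mm above the underside. Axes as the roller's.
- roller_wheel (a point): Centre of the roller's wheel, 95 mm ahead of roller_grip. Axes as the roller's.
- jar_left: Storage jar standing on the shelf, 68 mm across, 100 mm tall, 0.3 kg, with label; origin at the centre of its underside.
- jar_mid: Storage jar standing on the middle of the shelf, 76 mm across, 85 mm tall, 0.3 kg; origin at the centre of its underside.
- jar_right: Storage jar standing on the right part of the shelf, 68 mm across, 100 mm tall, 0.3 kg, with label; origin at the centre of its underside.
- mug: White mug, 80 mm across, 95 mm tall, on the worktop to the left. Leave it alone.
- coil: Coil of left-over edging, ring 124 mm across, 22 mm high, lying on the worktop to the right. Leave it alone.
- glue: White glue bottle, 56 mm across, 150 mm tall, standing to the right. Leave it alone.
- tape: Tape measure, 62 x 45 x 62 mm, standing to the left. Leave it alone.
- bowl: Blue bowl, 150 mm across, 60 mm high, under the shelf. Leave it alone.
- plate: White plate, 190 mm across, under the shelf. Leave it alone.
- spatula: Spatula lying far to the left. Leave it alone.
Not all that is in view belongs to the job. What is shaped like the roller but green is not meant.

How it is judged:
On the way, in this order (a step that is already met when the one before it is completed fails the run):
1. the wheel presses on the left end of the edging with 6 to 10 N (contact force between roller and shelf between 6 and 10 N and y of roller_wheel in the frame of edge_mid above 0.12 m), for 0.5 s.
2. the pass goes on at 6 to 10 N over the first quarter (contact force between roller and shelf between 6 and 10 N and y of roller_wheel in the frame of edge_mid between 0.06 and 0.12 m), for 1 s.
3. still at 6 to 10 N, to the middle (contact force between roller and shelf between 6 and 10 N and y of roller_wheel in the frame of edge_mid between 0 and 0.06 m), for 1 s.
4. still at 6 to 10 N, past the middle (contact force between roller and shelf between 6 and 10 N and y of roller_wheel in the frame of edge_mid between -0.06 and 0 m), for 1 s.
5. still at 6 to 10 N over the last quarter (contact force between roller and shelf between 6 and 10 N and y of roller_wheel in the frame of edge_mid between -0.12 and -0.06 m), for 1 s.
6. the wheel presses on the right end of the edging with 6 to 10 N (contact force between roller and shelf between 6 and 10 N and y of roller_wheel in the frame of edge_mid below -0.12 m), for 0.5 s.
7. the roller is off the shelf and the shelf hangs still (contact force between roller and shelf below 0.1 N and x of edge_mid in the frame of rack between -0.0975 and -0.0675 m and linear speed of shelf below 0.03 m/s), for 1 s.
At the end, for the whole second after the job is handed in: The roller lies on the worktop, released and at rest; the shelf hangs within 15 mm of plumb, moving at under 30 mm/s; the three jars stand upright on it; the bystanders are within 30 mm of where they were (height (world z) of each of roller_wheel, roller_grip below 0.05 m and linear speed of each of roller, shelf below 0.03 m/s and x of edge_mid in the frame of rack between -0.0975 and -0.0675 m and angle between each of jar_left, jar_mid, jar_right's own z axis and vertical below 0.2 rad and height (world z) of each of jar_left, jar_mid, jar_right above 0.15 m and distance of each of mug, coil, glue, tape, bowl, plate, spatula from where it was at the start of the episode below 0.03 m); the robot touches nothing.
It fails at once if the roller pressed on the shelf with more than 20 N (contact force between roller and shelf above 20 N).
It fails at once if the wheel left the edge in the middle of the pass (contact force between roller and shelf below 1 N and y of roller_wheel in the frame of edge_mid between -0.11 and 0.11 m and x of roller_wheel in the frame of edge_mid above -0.05 m and z of roller_wheel in the frame of edge_mid above -0.03 m).
It fails at once if the shelf was let swing (faster than 0.16 m/s) or pushed almost to its stop (linear speed of shelf above 0.16 m/s or x of edge_mid in the frame of rack above 0.0275 m).
It fails at once if a jar was tipped or fell (angle between any of jar_left, jar_mid, jar_right's own z axis and vertical above 0.5 rad or height (world z) of any of jar_left, jar_mid, jar_right below 0.12 m).
It fails at once if the robot itself pushed the shelf or the rack (contact force between any of the arm, the fingers and rack above 1 N).
It also fails if it takes over 72 s, if anything falls off the work surface, if the arm or the gripper's body presses on something with over 40 N, if the wrist force passes 120 N, or if a joint passes its speed limit or range.

## Working session

There is one attempt and no reset: what is moved stays moved. The work goes in short steps, Python scripts to look and compute and a tool call to move; the robot and the scene stay as the last step left them, time stands still between calls to the robot, and variables do not carry over. Pictures are saved under pics/ and viewed, at most 10 in all, crops included, and the job is handed in when it is done.

Besides the shell and the picture viewer there is one more tool, called after "Emit:" by a JSON object that holds its "op" and its "data", one argument or row to a line. jog_arm: Moves the arm, as the interface text tells. Its arguments: {"type":"object","properties":{"rows":{"type":"array"},"hand":{"type":"number"},"squeeze":{"type":"number"}},"required":["rows"]}

```bash
mkdir -p pics; ls
cat > h.py <<'E'
import numpy as np, cv2
from plant import robot, imaging
def cam(n,save=None):
    c=imaging.read_camera(n)
    if save: cv2.imwrite('pics/'+save,c['frame'][:,:,::-1])
    return c
def K(c):
    f=240/np.tan(np.radians(c['vertical_fov'])/2)
    return np.array([[f,0,c['cx']],[0,f,c['cy']],[0,0,1]])
def ray(c,uv):
    R=np.array(c['R']);t=np.array(c['t'])
    d=R.T@np.linalg.inv(K(c))@np.array([uv[0],uv[1],1.]);return -R.T@t,d/np.linalg.norm(d)
def onz(c,uv,z):
    o,d=ray(c,uv);return o+d*(z-o[2])/d[2]
def tri(obs):
    A=np.zeros((3,3));b=np.zeros(3);L=[]
    for c,uv in obs:
        o,d=ray(c,uv);P=np.eye(3)-np.outer(d,d);A+=P;b+=P@o;L.append((o,P))
    X=np.linalg.solve(A,b);return X,[np.linalg.norm(P@(X-o)) for o,P in L]
def proj(c,X):
    p=K(c)@(np.array(c['R'])@np.array(X)+np.array(c['t']));return p[:2]/p[2]
E
python3 - <<'E'
from h import *
import pickle
D={n:cam(n,n+'0.png') for n in('scene','side','wrist')}
pickle.dump(D,open('c0.pkl','wb'))
for n,c in D.items(): print(n,c['vertical_fov'],c['cx'],c['cy'],np.round(-np.array(c['R']).T@c['t'],3))
s=robot.read_state();print({k:np.round(v,3) for k,v in s.items()})
E
```

```text
pics
scene 49.01181831933499 319.05649784172465 239.15787939954396 [ 1.167 -0.358  1.127]
side 46.02239117949898 323.98558739381474 235.42143810785754 [0.253 1.238 1.246]
wrist 59.36041004769617 312.69178310924804 236.16564916560273 [ 0.216 -0.565  0.384]
{'t': np.float64(0.15), 'q': array([-1.416,  0.131,  1.489,  0.   ,  1.523, -0.085]), 'dq': array([-0.   , -0.003, -0.004,  0.   , -0.001,  0.001]), 'joint_torque': array([ 1.0000e-03, -5.6048e+01, -4.9234e+01,  7.7000e-02,  3.1000e-02,
       -0.0000e+00]), 'tool_pos': array([ 0.142, -0.582,  0.218]), 'orientation': array([-3.118, -0.376,  0.   ]), 'force': array([-0.062, -0.231, -0.104]), 'wrist_torque': array([-0.038,  0.038, -0.013]), 'gripper_force': np.float64(0.0), 'opening': np.float64(0.093)}
```

View pics/scene0.png

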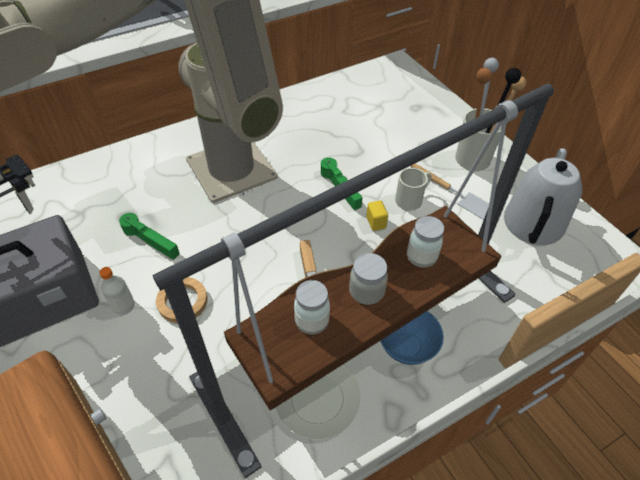

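View pics/side0.png

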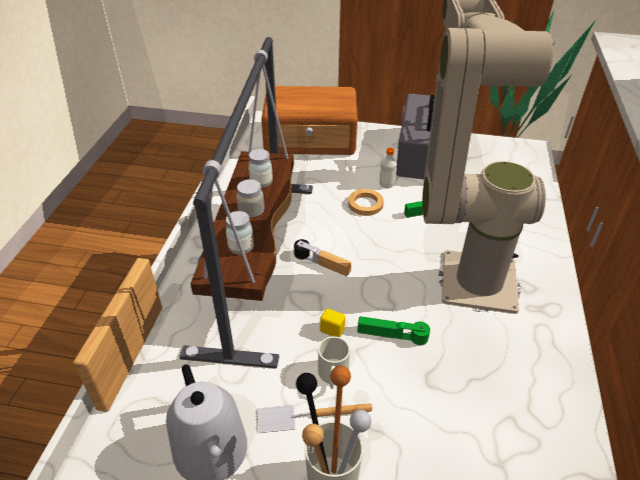

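Run:
```python
from h import *
import pickle
D=pickle.load(open('c0.pkl','rb'));S,Z=D['scene'],D['side']
L,e=tri([(S,(508,110)),(Z,(213,170))]);R,e2=tri([(S,(234,245)),(Z,(264,57))])
print(L,e,R,e2,np.linalg.norm(L-R)); 
print('handle end',onz(Z,(349,266),.03),'wheel',onz(Z,(303,250),.035),'hmid',onz(S,(308,258),.044))
a=Z['frame'][225:295,270:370,::-1]; b=S['frame'][225:295,260:360,::-1]
cv2.imwrite('pics/crop1.png',np.hstack([cv2.resize(x,(400*1,280),interpolation=cv2.INTER_CUBIC) for x in(a,b)]))
```

```text
[0.66158688 0.32058623 0.54139054] [np.float64(0.0028534656346948426), np.float64(0.002853465634694844)] [ 0.70029473 -0.23165844  0.53778959] [np.float64(0.004152757209965438), np.float64(0.004152757209965266)] 0.5536112748446727
handle end [0.3912853  0.04245764 0.03      ] wheel [0.5411405  0.00595106 0.035     ] hmid [0.44986297 0.02506542 0.044     ]
```

View pics/crop1.png

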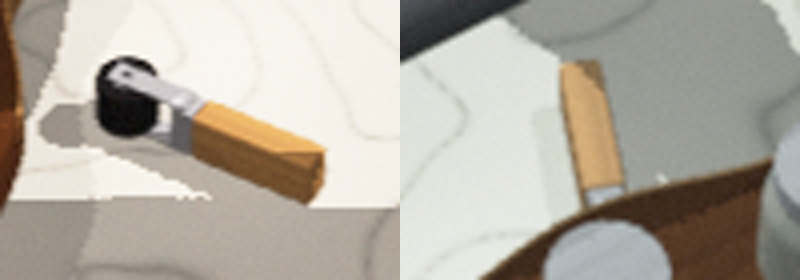

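The crop shows the beech-handled roller with its black wheel at side px (302,249), handle end at about (349,266). It also shows at scene px (308,258). The things it could be mistaken for are the two green rollers, at scene (150,235) and (340,180), so I choose the beech one. Moving the wrist camera above it.

Emit:
{"op": "jog_arm", "data": {
  "rows": [
    [[0.74,-0.865,0],[0,0,0]],
    [[0.74,-0.865,0],[0,0,0]],
    [[0.74,-0.865,0],[0,0,0]],
    [[0.74,-0.865,0],[0,0,0]],
    [[0.74,-0.865,0],[0,0,0]]
  ],
  "hand": -1,
  "squeeze": 55
}}

```text
t: 0.65
tool_pos: [0.2462, -0.3767, 0.2183]
orientation: [-3.118, -0.378, -0.001]
force: [-1.3, -0.5, 0.9]
opening: 0.0929
gripper_force: 0.0
```

Emit:
{"op": "jog_arm", "data": {
  "rows": [
    [[0.74,-0.865,0],[0,0,0]],
    [[0.74,-0.865,0],[0,0,0]],
    [[0.74,-0.865,0],[0,0,0]],
    [[0.74,-0.865,0],[0,0,0]],
    [[0.74,-0.865,0],[0,0,0]]
  ]
}}

```text
t: 1.15
tool_pos: [0.3486, -0.1734, 0.2186]
orientation: [-3.118, -0.379, -0.001]
force: [0.1, 0.7, -0.0]
opening: 0.093
gripper_force: 0.0
```

Emit:
{"op": "jog_arm", "data": {
  "rows": [
    [[0.74,-0.865,0],[0,0,0]],
    [[0.74,-0.865,0],[0,0,0]],
    [[0.74,-0.865,0],[0,0,0]],
    [[0.74,-0.865,0],[0,0,0]],
    [[0.74,-0.865,0],[0,0,0]]
  ]
}}

```text
t: 1.65
tool_pos: [0.4512, 0.0301, 0.2185]
orientation: [-3.118, -0.379, -0.0]
force: [-0.4, -0.7, 0.6]
opening: 0.0928
gripper_force: 0.0
```

```bash
cat >> h.py <<'E'
from scipy.spatial.transform import Rotation as Ro
def shares(p,yaw,dz=0):
    s=robot.read_state();R=Ro.from_rotvec(s['orientation']).as_matrix()
    T=np.array([[np.cos(yaw),np.sin(yaw),0],[np.sin(yaw),-np.cos(yaw),0],[0,0,-1]])
    print('t',round(float(s['t']),2),'pos',np.round(s['tool_pos'],4),'yaw',round(float(np.arctan2(R[1,0],R[0,0])),4),'open',round(float(s['opening']),4),'F',np.round(s['force'],2))
    print('shift',np.round(R.T@(np.array(p)-s['tool_pos'])/.2,4),'turn',np.round(Ro.from_matrix(R.T@T).as_rotvec()/(np.pi/2),4))
E
python3 - <<'E'
from h import *
shares([.45,.027,.2],-.24)
E
```

```text
t 1.65 pos [0.4512 0.0301 0.2185] yaw 0.2422 open 0.0928 F [-0.36 -0.72  0.58]
shift [-0.0097  0.0138  0.0923] turn [-5.00e-04 -1.00e-04  3.07e-01]
```

Run:
```python
from h import *
import pickle
pickle.dump(cam('wrist'),open('w1.pkl','wb'))
```

Emit:
{"op": "jog_arm", "data": {
  "rows": [
    [[0,0,0],[0,0,0.07]],
    [[0,0,0],[0,0,0.16]],
    [[0,0,0],[0,0,0.24]],
    [[0,0,0],[0,0,0.307]],
    [[0,0,0],[0,0,0.307]]
  ]
}}

```text
t: 2.2
tool_pos: [0.4503, 0.0267, 0.2184]
orientation: [3.118, -0.383, -0.001]
force: [-0.9, 0.6, -0.1]
opening: 0.0931
gripper_force: 0.0
```

Run:
```python
from h import *
import pickle
w1=pickle.load(open('w1.pkl','rb'));w2=cam('wrist');pickle.dump(w2,open('w2.pkl','wb'))
cv2.imwrite('pics/w12.png',np.hstack([cv2.resize(w['frame'][:,:,::-1],(400,300),interpolation=cv2.INTER_AREA) for w in(w1,w2)]))
cv2.imwrite('pics/w2.png',w2['frame'][:,:,::-1])
for w in(w1,w2): print(np.round(-np.array(w['R']).T@w['t'],3), proj(w,[.449,.029,.044]),proj(w,[.541,.006,.048]))
```

```text
[0.524 0.048 0.385] [313.86342605 214.15529117] [371.79893784 108.52361843]
[0.523 0.008 0.385] [310.42271665 213.26554898] [310.2216362   92.33115671]
```

View pics/w12.png

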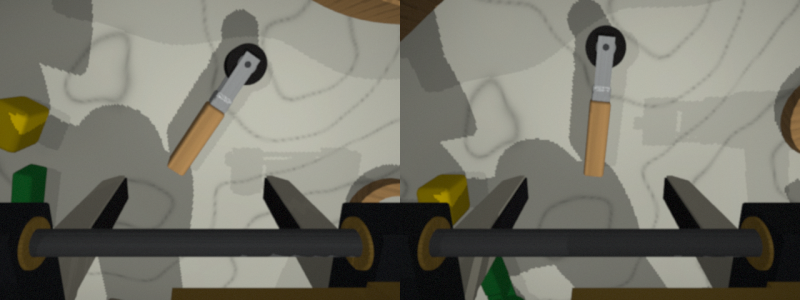

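Run:
```python
from h import *
import pickle
w1=pickle.load(open('w1.pkl','rb'));w2=pickle.load(open('w2.pkl','rb'));Z=pickle.load(open('c0.pkl','rb'))['side']
S=pickle.load(open('c0.pkl','rb'))['scene']
print(tri([(w1,(396.8,103.2)),(w2,(328.8,75.2)),(Z,(301.5,243.2))]))
print('end',tri([(w1,(289.6,269.6)),(w2,(310.4,281.6)),(S,(304.8,240.8))]))
print('junc',tri([(w1,(348.8,168)),(w2,(320.8,163))]))
for w,a,e,j in((w1,(396.8,103.2),(289.6,269.6),(348.8,168)),(w2,(328.8,75.2),(310.4,281.6),(320.8,163))):
    A=onz(w,a,.048);E=onz(w,e,.044);J=onz(w,j,.044);print(A,E,J,np.arctan2(*(A-E)[1::-1]),np.linalg.norm((A-E)[:2]))
```

```text
(array([ 0.54942541, -0.0110771 ,  0.04684738]), [np.float64(0.000578550416551185), np.float64(0.0005202315458374922), np.float64(0.00011462960476972778)])
end (array([0.39793538, 0.04108326, 0.05187555]), [np.float64(0.0035884373883309107), np.float64(0.004803704622305436), np.float64(0.0034427112731777653)])
junc (array([0.49048906, 0.01113335, 0.05029486]), [np.float64(0.0027870483819801848), np.float64(0.0027870483819801544)])
[ 0.54930729 -0.01146054  0.048     ] [0.39649647 0.03756193 0.044     ] [0.49268525 0.01081888 0.044     ] -0.3104329870665013 0.16048161198656632
[ 0.54943597 -0.01050244  0.048     ] [0.39005405 0.0438412  0.044     ] [0.487035 0.01085  0.044   ] -0.3286032175814913 0.1683918826802546
```

Both wrist views show the beech roller alone (w2: axle at (329,75), handle end at (310,282)). The triangulated axle height of 47 mm agrees with the 48 mm fork. Grasping at yaw -0.328.

Run:
```python
from h import *
shares([.4595,.0196,.1],-.328)
```

```text
t 2.25 pos [0.4504 0.0267 0.2184] yaw -0.2402 open 0.0931 F [-0.46 -0.06 -0.2 ]
shift [0.0531 0.0237 0.5921] turn [0.0001 0.0003 0.0559]
```

Emit:
{"op": "jog_arm", "data": {
  "rows": [
    [[0.053,0.024,0.15],[0,0,0.056]],
    [[0.053,0.024,0.35],[0,0,0.056]],
    [[0.053,0.024,0.55],[0,0,0.056]],
    [[0.053,0.024,0.68],[0,0,0.056]],
    [[0.053,0.024,0.7],[0,0,0.056]]
  ]
}}

```text
t: 2.75
tool_pos: [0.4564, 0.0197, 0.0747]
orientation: [3.099, -0.512, -0.011]
force: [0.4, 0.2, -0.8]
opening: 0.0928
gripper_force: 0.0
```

Emit:
{"op": "jog_arm", "data": {
  "rows": [
    [[0,0,0.1],[0,0,0]],
    [[0,0,0.2],[0,0,0]],
    [[0,0,0.3],[0,0,0]],
    [[0,0,0.36],[0,0,0]],
    [[0,0,0.365],[0,0,0]]
  ]
}}

```text
t: 3.25
tool_pos: [0.4591, 0.0196, 0.0051]
orientation: [3.099, -0.515, -0.003]
force: [0.9, 1.0, -0.5]
opening: 0.0927
gripper_force: 0.0
```

Emit:
{"op": "jog_arm", "data": {
  "rows": [
    [[0,0,0],[0,0,0]],
    [[0,0,0],[0,0,0]],
    [[0,0,0],[0,0,0]],
    [[0,0,0],[0,0,0]],
    [[0,0,0],[0,0,0]]
  ],
  "hand": 1,
  "squeeze": 55
}}

```text
t: 3.75
tool_pos: [0.46, 0.0196, 0.0061]
orientation: [-3.099, 0.517, -0.001]
force: [0.1, 0.2, -0.2]
opening: 0.0578
gripper_force: 0.0
```

Emit:
{"op": "jog_arm", "data": {
  "rows": [
    [[0,0,0],[0,0,0]],
    [[0,0,0],[0,0,0]],
    [[0,0,0],[0,0,0]]
  ]
}}

```text
t: 4.05
tool_pos: [0.4597, 0.0196, 0.0056]
orientation: [3.099, -0.517, -0.0]
force: [0.9, 0.3, 0.0]
opening: 0.0336
gripper_force: 0.0
```

Run:
```python
from h import *
import pickle
shares([.4595,.0196,.1],-.328)
# edge profile from the scene camera: front top edge of board (z=.201)
S=pickle.load(open('c0.pkl','rb'))['scene'];Z=pickle.load(open('c0.pkl','rb'))['side']
a=S['frame'][190:350,215:515,::-1]
cv2.imwrite('pics/edge.png',cv2.resize(a,(800,427),interpolation=cv2.INTER_CUBIC))
```

```text
t 4.05 pos [0.4597 0.0196 0.0056] yaw -0.3304 open 0.0336 F [0.94 0.35 0.03]
shift [-9.000e-04  1.000e-04 -4.718e-01] turn [ 0.      0.     -0.0015]
```

View pics/edge.png

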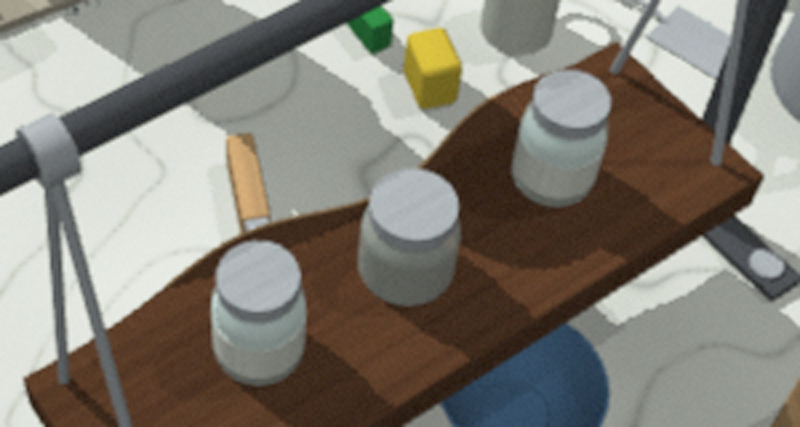

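Emit:
{"op": "jog_arm", "data": {
  "rows": [
    [[0,0,0],[0,0,0]],
    [[0,0,0],[0,0,0]],
    [[0,0,0],[0,0,0]]
  ]
}}

```text
t: 4.35
tool_pos: [0.4597, 0.0196, 0.0056]
orientation: [-3.099, 0.517, 0.0]
force: [0.7, 0.3, -0.2]
opening: 0.0281
gripper_force: 55.0
```

Run:
```python
from h import *
import pickle
S=pickle.load(open('c0.pkl','rb'))['scene']
P=np.array([(28,380),(65,357),(110,328),(150,298),(180,275),(210,253),(240,236),(270,225),(300,217),(330,210),(365,202),(428,167),(445,145),(465,122),(490,105),(515,92),(585,60),(612,45)],float)/800*300+[215,190]
L=np.array([.6616,.3206]);R=np.array([.7003,-.2317]);m=(L+R)/2;ey=(L-R)/np.linalg.norm(L-R);ex=np.array([ey[1],-ey[0]])
print('mid',m,'yaw',np.arctan2(ex[1],ex[0]),'edge_mid',m-.082*ex)
I=cv2.GaussianBlur(S['frame'],(0,0),.7).astype(float);sat=I[:,:,0]-I[:,:,2]
out=[]
for u in range(228,444,4):
    v=np.interp(u,P[:,0],P[:,1]);w=np.arange(-6,7);col=np.array([sat[int(round(v))+k,u] for k in w])
    g=np.diff(col);k=g.argmax();vv=int(round(v))+w[k]+.5
    X=onz(S,(u,vv),.201)[:2]-m
    out.append((u,round(vv-v,1),round(g[k]),round(X@ey*1e3),round((X@ex+.082)*1e3,1)))
for o in out:print(*o)
print('hand'); 
for p in P:
    X=onz(S,p,.201)[:2]-m;print(round(X@ey*1e3),round((X@ex+.082)*1e3,1))
for n,z in(('scene',S),('side',pickle.load(open('c0.pkl','rb'))['side'])): print(n,[np.round(proj(z,[*(m+.98*0*ex+s*.37*ey+d*ex),0])) for s in(1,-1) for d in(-.13,.13)])
```

```text
mid [0.68095 0.04445] yaw 0.06995627076529781 edge_mid [0.59915057 0.03871826]
228 -2.4 19 -294 9.7
232 -2.0 17 -285 10.1
236 -1.5 11 -276 10.4
240 -2.0 9 -266 8.8
244 -1.4 17 -257 9.1
248 -0.8 15 -248 9.5
252 5.8 5 -246 22.0
256 -0.7 20 -229 8.2
260 0.3 14 -220 8.5
264 -0.7 15 -208 4.8
268 -0.7 14 -198 3.0
272 -0.7 14 -187 1.3
276 0.4 15 -178 1.6
280 -1.5 14 -165 -4.4
284 -2.5 13 -153 -8.3
288 -2.6 13 -142 -10.1
292 -1.7 16 -132 -9.8
296 -1.1 14 -122 -9.5
300 -1.8 16 -111 -11.3
304 -1.6 11 -101 -11.0
308 -1.9 22 -91 -10.7
312 -1.4 22 -83 -8.2
316 -2.0 13 -73 -7.8
320 -1.9 16 -64 -5.3
324 -1.8 16 -55 -2.7
328 -1.8 16 -47 -0.2
332 -1.8 14 -38 2.4
336 -0.9 16 -31 7.1
340 -1.0 16 -22 9.7
344 -1.1 17 -13 12.3
348 -2.1 14 -3 12.7
352 -2.2 15 6 15.3
356 -1.0 1 15 17.9
360 -2.7 1 29 13.9
364 4.5 1 28 29.7
368 0.7 1 45 21.4
372 -4.1 10 65 10.7
376 -4.5 11 77 8.8
380 -4.3 10 93 2.4
384 -4.4 12 110 -4.1
388 -3.8 13 125 -8.4
392 -4.5 12 140 -12.8
396 -4.7 12 153 -14.8
400 -3.2 20 163 -12.1
404 -3.1 18 175 -11.7
408 -3.1 19 186 -11.4
412 -3.2 17 198 -11.0
416 -2.4 11 208 -8.3
420 -3.6 3 222 -10.3
424 -4.7 1 236 -12.4
428 -1.9 10 242 -4.8
432 -1.1 17 252 -2.0
436 -1.1 20 264 -1.6
440 -0.9 20 276 -1.2
hand
-302 15.0
-270 12.9
-229 9.5
-190 3.1
-160 -2.3
-129 -7.0
-101 -7.6
-75 -3.4
-50 3.3
-26 10.9
3 20.1
67 19.7
94 9.0
123 -1.5
153 -4.5
181 -4.1
257 1.1
289 0.8
scene [array([441., 233.]), array([510., 299.]), array([198., 370.]), array([253., 469.])]
side [array([277., 364.]), array([180., 354.]), array([313., 191.]), array([242., 186.])]
```

Grip is firm (28.1 mm, 55 N). Lifting, backing off and turning square to the shelf.

Emit:
{"op": "jog_arm", "data": {
  "rows": [
    [[-0.02,0,-0.05],[0,0,0]],
    [[-0.08,0,-0.22],[0,0,0]],
    [[-0.14,0,-0.42],[0,0,0]],
    [[-0.19,0,-0.62],[0,0,0]],
    [[-0.2,0,-0.7],[0,0,0]]
  ]
}}

```text
t: 4.85
tool_pos: [0.4227, 0.0328, 0.1502]
orientation: [-3.098, 0.516, -0.008]
force: [0.5, 0.3, -0.6]
opening: 0.0275
gripper_force: 55.0
```

Emit:
{"op": "jog_arm", "data": {
  "rows": [
    [[0,0,0],[0,0,-0.04]],
    [[0,0,0],[0,0,-0.11]],
    [[0,0,0],[0,0,-0.18]],
    [[0,0,0],[0,0,-0.24]],
    [[0,0,0],[0,0,-0.255]]
  ]
}}

```text
t: 5.35
tool_pos: [0.4214, 0.0326, 0.1459]
orientation: [3.14, 0.114, -0.0]
force: [0.1, 0.4, -1.9]
opening: 0.0275
gripper_force: 55.0
```

```bash
cat >> h.py <<'E'
M=np.array([.68095,.04445]);EY=np.array([-.0699,.99755]);EX=np.array([.99755,.0699])
def wheel(prt=True):
    s=robot.read_state();R=Ro.from_rotvec(s['orientation']).as_matrix()
    w=np.array(s['tool_pos'])+R@[.095,0,-.0184];r=w[:2]-M
    x,y=(r@EX+.082)*1e3,r@EY*1e3
    f=np.array(s['force']);F=R.T@f
    if prt: print('t %.2f wheel rel edge_mid: x %.1f y %.1f z %.1f | pitch %.3f yaw %.3f Fx %.2f Fy %.2f Fz %.2f'%(s['t'],x,y,w[2]*1e3,np.arcsin(R[2,0]),np.arctan2(R[1,0],R[0,0]),f[:2]@EX,f[:2]@EY,f[2]))
    return x,y,w[2],s
E
python3 - <<'E'
from h import *
wheel();shares([.4189,.1684,.148],.07)
E
```

```text
t 5.35 wheel rel edge_mid: x -82.8 y 6.6 z 164.3 | pitch -0.000 yaw 0.072 Fx 0.13 Fy 0.39 Fz -1.90
t 5.35 pos [0.4214 0.0326 0.1459] yaw 0.0725 open 0.0275 F [ 0.1  0.4 -1.9]
shift [ 0.0369 -0.6781 -0.0106] turn [0.     0.0002 0.0016]
```

Emit:
{"op": "jog_arm", "data": {
  "rows": [
    [[0.0,-0.08,-0.01],[0,0.015,0]],
    [[0.01,-0.25,-0.01],[0,0.03,0]],
    [[0.02,-0.45,-0.01],[0,0.05,0]],
    [[0.03,-0.62,-0.01],[0,0.064,0]],
    [[0.037,-0.68,-0.01],[0,0.064,0.0015]]
  ]
}}

```text
t: 5.85
tool_pos: [0.4186, 0.1713, 0.1478]
orientation: [-3.131, -0.106, -0.158]
force: [0.8, -0.6, -2.7]
opening: 0.0279
gripper_force: 55.0
```

Emit:
{"op": "jog_arm", "data": {
  "rows": [
    [[0,0,0],[0,0,0]],
    [[0,0,0],[0,0,0]]
  ]
}}

```text
t: 6.05
tool_pos: [0.4194, 0.1685, 0.1476]
orientation: [-3.133, -0.106, -0.157]
force: [0.2, -0.1, -1.4]
opening: 0.0277
gripper_force: 55.0
```

Run:
```python
from h import *
wheel();s=cam('wrist');z=cam('side')
cv2.imwrite('pics/w3.png',np.hstack([cv2.resize(s['frame'][:,:,::-1],(400,300)),cv2.resize(z['frame'][120:300,180:420,::-1],(400,300))]))
wheel()
x,y,zz,_=wheel(False);W=np.array([*(M+EX*(x/1e3-.082)+EY*y/1e3),zz])
print('wheel proj wrist',proj(s,W)*.625,'side',(proj(z,W)-[180,120])*400/240)
```

```text
t 6.05 wheel rel edge_mid: x -77.6 y 141.9 z 175.4 | pitch 0.100 yaw 0.068 Fx 0.18 Fy -0.11 Fz -1.42
t 6.15 wheel rel edge_mid: x -77.4 y 141.1 z 175.4 | pitch 0.100 yaw 0.066 Fx -0.69 Fy -0.38 Fz -2.83
wheel proj wrist [196.63214009  33.3015096 ] side [199.07469496 226.85167439]
```

View pics/w3.png

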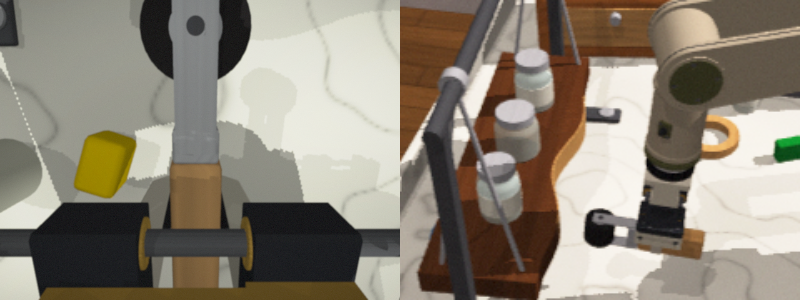

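The picture shows the wheel (wrist axle at about (197,26) in the half-size view) in line with the handle, facing the left end of the edging with a gap of about 40 mm. Touching down gently.

Emit:
{"op": "jog_arm", "data": {
  "rows": [
    [[0.02,0,0.002],[0,0,0]],
    [[0.06,0,0.006],[0,0,0]],
    [[0.1,0,0.01],[0,0,0]],
    [[0.13,0,0.013],[0,0,0]],
    [[0.14,0,0.014],[0,0,0]]
  ]
}}

```text
t: 6.65
tool_pos: [0.4486, 0.1705, 0.1476]
orientation: [-3.132, -0.105, -0.157]
force: [0.0, 0.2, -0.4]
opening: 0.0276
gripper_force: 55.0
```

Emit:
{"op": "jog_arm", "data": {
  "rows": [
    [[0.01,0,0.001],[0,0,0]],
    [[0.02,0,0.002],[0,0,0]],
    [[0.03,0,0.003],[0,0,0]],
    [[0.04,0,0.004],[0,0,0]],
    [[0.05,0,0.005],[0,0,0]]
  ]
}}

```text
t: 7.15
tool_pos: [0.4579, 0.1714, 0.1477]
orientation: [-3.132, -0.106, -0.158]
force: [-0.0, 0.5, -3.0]
opening: 0.0274
gripper_force: 55.0
```

Emit:
{"op": "jog_arm", "data": {
  "rows": [
    [[0.01,0,0.001],[0,0,0]],
    [[0.02,0,0.002],[0,0,0]],
    [[0.03,0,0.003],[0,0,0]],
    [[0.04,0,0.004],[0,0,0]],
    [[0.05,0,0.005],[0,0,0]]
  ]
}}

```text
t: 7.65
tool_pos: [0.4677, 0.172, 0.1474]
orientation: [-3.132, -0.106, -0.156]
force: [-2.3, -0.3, -2.5]
opening: 0.0278
gripper_force: 55.0
```

Emit:
{"op": "jog_arm", "data": {
  "rows": [
    [[0.01,0,0.001],[0,0,0]],
    [[0.02,0,0.002],[0,0,0]],
    [[0.03,0,0.003],[0,0,0]],
    [[0.04,0,0.004],[0,0,0]],
    [[0.05,0,0.005],[0,0,0]]
  ]
}}

```text
t: 8.15
tool_pos: [0.4777, 0.1726, 0.1474]
orientation: [-3.133, -0.106, -0.156]
force: [-2.6, -1.0, -3.9]
opening: 0.0279
gripper_force: 55.0
```

Run:
```python
from h import *
wheel()
```

```text
t 8.15 wheel rel edge_mid: x -19.1 y 141.8 z 175.2 | pitch 0.100 yaw 0.068 Fx -2.68 Fy -0.83 Fz -3.87
```

Emit:
{"op": "jog_arm", "data": {
  "rows": [
    [[0.01,0,0.001],[0,0,0]],
    [[0.02,0,0.002],[0,0,0]],
    [[0.03,0,0.003],[0,0,0]],
    [[0.04,0,0.004],[0,0,0]],
    [[0.05,0,0.005],[0,0,0]]
  ]
}}

```text
t: 8.65
tool_pos: [0.4877, 0.1733, 0.1474]
orientation: [-3.133, -0.106, -0.156]
force: [-3.0, -0.5, -4.9]
opening: 0.0281
gripper_force: 55.0
```

Emit:
{"op": "jog_arm", "data": {
  "rows": [
    [[0.01,0,0.001],[0,0,0]],
    [[0.018,0,0.002],[0,0,0]],
    [[0.026,0,0.003],[0,0,0]],
    [[0.034,0,0.003],[0,0,0]],
    [[0.04,0,0.004],[0,0,0]]
  ]
}}

```text
t: 9.15
tool_pos: [0.4957, 0.1738, 0.1474]
orientation: [-3.133, -0.106, -0.156]
force: [-5.2, -0.6, -5.4]
opening: 0.0274
gripper_force: 55.0
```

Emit:
{"op": "jog_arm", "data": {
  "rows": [
    [[0.005,0,0.0],[0,0,0]],
    [[0.01,0,0.001],[0,0,0]],
    [[0.014,0,0.001],[0,0,0]],
    [[0.018,0,0.002],[0,0,0]],
    [[0.02,0,0.002],[0,0,0]]
  ]
}}

```text
t: 9.65
tool_pos: [0.4996, 0.1741, 0.1473]
orientation: [-3.133, -0.106, -0.156]
force: [-4.8, -0.5, -7.3]
opening: 0.0277
gripper_force: 55.0
```

Run:
```python
from h import *
wheel()
```

```text
t 9.65 wheel rel edge_mid: x 2.8 y 141.8 z 175.1 | pitch 0.100 yaw 0.068 Fx -4.84 Fy -0.13 Fz -7.31
```

Emit:
{"op": "jog_arm", "data": {
  "rows": [
    [[0,0,0.004],[0,0,0]],
    [[0,0,0.01],[0,0,0]],
    [[0,0,0.016],[0,0,0]],
    [[0,0,0.02],[0,0,0]],
    [[0,0,0.02],[0,0,0]]
  ]
}}

```text
t: 10.15
tool_pos: [0.5012, 0.1744, 0.1447]
orientation: [-3.132, -0.106, -0.161]
force: [-4.3, -1.1, -0.2]
opening: 0.0275
gripper_force: 55.0
```

Run:
```python
from h import *
wheel()
```

```text
t 10.15 wheel rel edge_mid: x 4.4 y 142.0 z 172.7 | pitch 0.103 yaw 0.068 Fx -4.41 Fy -0.80 Fz -0.20
```

Emit:
{"op": "jog_arm", "data": {
  "rows": [
    [[0.008,0,0.001],[0,0,0]],
    [[0.018,0,0.002],[0,0,0]],
    [[0.028,0,0.003],[0,0,0]],
    [[0.038,0,0.004],[0,0,0]],
    [[0.048,0,0.005],[0,0,0]]
  ]
}}

```text
t: 10.65
tool_pos: [0.5097, 0.1748, 0.1436]
orientation: [-3.132, -0.106, -0.156]
force: [-6.2, -1.6, -2.1]
opening: 0.0279
gripper_force: 55.0
```

Emit:
{"op": "jog_arm", "data": {
  "rows": [
    [[0.01,0,0.001],[0,0,0]],
    [[0.02,0,0.002],[0,0,0]],
    [[0.028,0,0.003],[0,0,0]],
    [[0.036,0,0.004],[0,0,0]],
    [[0.042,0,0.005],[0,0,0]]
  ]
}}

```text
t: 11.15
tool_pos: [0.5176, 0.1752, 0.1429]
orientation: [-3.133, -0.106, -0.154]
force: [-7.2, -1.3, -2.3]
opening: 0.028
gripper_force: 55.0
```

Emit:
{"op": "jog_arm", "data": {
  "rows": [
    [[0.005,0,0.001],[0,0,0]],
    [[0.009,0,0.001],[0,0,0]],
    [[0.012,0,0.002],[0,0,0]],
    [[0.014,0,0.002],[0,0,0]],
    [[0.015,0,0.002],[0,0,0]]
  ]
}}

```text
t: 11.65
tool_pos: [0.5204, 0.1754, 0.1427]
orientation: [-3.133, -0.106, -0.154]
force: [-7.9, -1.2, -2.8]
opening: 0.0278
gripper_force: 55.0
```

Run:
```python
from h import *
wheel()
c=cam('side','side_p.png');z=cam('wrist')
wheel()
cv2.imwrite('pics/p1.png',np.hstack([cv2.resize(z['frame'][:,:,::-1],(400,300)),cv2.resize(c['frame'][180:300,180:340,::-1],(400,300),interpolation=cv2.INTER_CUBIC)]))
```

```text
t 11.65 wheel rel edge_mid: x 23.8 y 141.7 z 170.3 | pitch 0.098 yaw 0.068 Fx -8.00 Fy -0.65 Fz -2.83
t 11.75 wheel rel edge_mid: x 23.7 y 141.7 z 170.3 | pitch 0.098 yaw 0.068 Fx -7.76 Fy -0.89 Fz -2.81
```

View pics/p1.png

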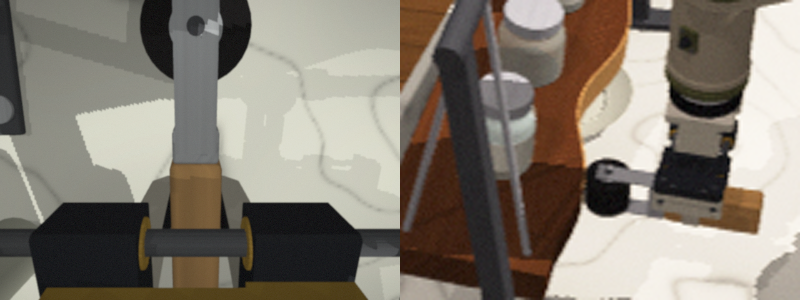

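In contact at 8 N; about 130 N/m, with the wheel on the pale edging at the left end (side crop (605,185)). Now the pass, following the measured wave.

Emit:
{"op": "jog_arm", "data": {
  "rows": [
    [[0.001,0.004,0],[0,0,0]],
    [[0.003,0.012,0],[0,0,0]],
    [[0.0055,0.022,0.001],[0,0,0]],
    [[0.0085,0.034,0.001],[0,0,0]],
    [[0.0125,0.048,0.001],[0,0,0]]
  ]
}}

```text
t: 12.25
tool_pos: [0.5236, 0.166, 0.1428]
orientation: [-3.133, -0.106, -0.154]
force: [-7.8, -2.3, -2.3]
opening: 0.0277
gripper_force: 55.0
```

Emit:
{"op": "jog_arm", "data": {
  "rows": [
    [[0.004,0.014,0],[0,0,0]],
    [[0.008,0.028,0.001],[0,0,0]],
    [[0.012,0.042,0.001],[0,0,0]],
    [[0.016,0.056,0.002],[0,0,0]],
    [[0.02,0.07,0.002],[0,0,0]]
  ]
}}

```text
t: 12.75
tool_pos: [0.5287, 0.1521, 0.1429]
orientation: [-3.133, -0.106, -0.154]
force: [-7.6, -1.9, -2.5]
opening: 0.0278
gripper_force: 55.0
```

Emit:
{"op": "jog_arm", "data": {
  "rows": [
    [[0.0045,0.014,0],[0,0,0]],
    [[0.009,0.028,0.001],[0,0,0]],
    [[0.0135,0.042,0.001],[0,0,0]],
    [[0.018,0.056,0.002],[0,0,0]],
    [[0.0225,0.07,0.002],[0,0,0]]
  ]
}}

```text
t: 13.25
tool_pos: [0.5343, 0.1383, 0.1431]
orientation: [-3.133, -0.106, -0.155]
force: [-8.0, -3.6, -1.6]
opening: 0.0278
gripper_force: 55.0
```

Run:
```python
from h import *
wheel()
```

```text
t 13.25 wheel rel edge_mid: x 35.0 y 103.7 z 170.8 | pitch 0.099 yaw 0.068 Fx -8.27 Fy -3.04 Fz -1.61
```

Emit:
{"op": "jog_arm", "data": {
  "rows": [
    [[0.005,0.014,0.001],[0,0,0]],
    [[0.01,0.028,0.001],[0,0,0]],
    [[0.015,0.042,0.002],[0,0,0]],
    [[0.02,0.056,0.002],[0,0,0]],
    [[0.025,0.07,0.003],[0,0,0]]
  ]
}}

```text
t: 13.75
tool_pos: [0.5406, 0.1247, 0.1433]
orientation: [-3.133, -0.106, -0.156]
force: [-6.8, -3.9, -1.0]
opening: 0.0278
gripper_force: 55.0
```

Emit:
{"op": "jog_arm", "data": {
  "rows": [
    [[0.005,0.014,0],[0,0,0]],
    [[0.01,0.028,0.001],[0,0,0]],
    [[0.015,0.042,0.001],[0,0,0]],
    [[0.02,0.056,0.002],[0,0,0]],
    [[0.024,0.07,0.002],[0,0,0]]
  ]
}}

```text
t: 14.25
tool_pos: [0.5465, 0.111, 0.1436]
orientation: [-3.133, -0.106, -0.157]
force: [-7.5, -3.6, -0.0]
opening: 0.0275
gripper_force: 55.0
```

Emit:
{"op": "jog_arm", "data": {
  "rows": [
    [[0.004,0.014,0],[0,0,0]],
    [[0.008,0.028,0.001],[0,0,0]],
    [[0.012,0.042,0.001],[0,0,0]],
    [[0.016,0.056,0.001],[0,0,0]],
    [[0.02,0.07,0.002],[0,0,0]]
  ]
}}

```text
t: 14.75
tool_pos: [0.5517, 0.0974, 0.1439]
orientation: [-3.133, -0.106, -0.158]
force: [-8.1, -2.6, 1.3]
opening: 0.0275
gripper_force: 55.0
```

Run:
```python
from h import *
wheel()
```

```text
t 14.75 wheel rel edge_mid: x 49.4 y 61.6 z 171.7 | pitch 0.100 yaw 0.067 Fx -8.29 Fy -2.06 Fz 1.30
```

Emit:
{"op": "jog_arm", "data": {
  "rows": [
    [[0.003,0.014,-0.002],[0,0,0]],
    [[0.006,0.028,-0.004],[0,0,0]],
    [[0.009,0.042,-0.006],[0,0,0]],
    [[0.012,0.056,-0.007],[0,0,0]],
    [[0.014,0.07,-0.008],[0,0,0]]
  ]
}}

```text
t: 15.25
tool_pos: [0.5544, 0.0836, 0.1448]
orientation: [-3.133, -0.106, -0.154]
force: [-7.6, -2.3, -0.9]
opening: 0.0279
gripper_force: 55.0
```

Emit:
{"op": "jog_arm", "data": {
  "rows": [
    [[0.002,0.014,0],[0,0,0]],
    [[0.004,0.028,0],[0,0,0]],
    [[0.006,0.042,0],[0,0,0]],
    [[0.007,0.056,0],[0,0,0]],
    [[0.0075,0.07,0],[0,0,0]]
  ]
}}

```text
t: 15.75
tool_pos: [0.5568, 0.0699, 0.1449]
orientation: [-3.133, -0.106, -0.154]
force: [-8.0, -2.0, -2.1]
opening: 0.0279
gripper_force: 55.0
```

Run:
```python
from h import *
wheel()
```

```text
t 15.75 wheel rel edge_mid: x 52.7 y 33.9 z 172.6 | pitch 0.098 yaw 0.068 Fx -8.10 Fy -1.49 Fz -2.12
```

Emit:
{"op": "jog_arm", "data": {
  "rows": [
    [[0,0.014,0],[0,0,0]],
    [[0,0.028,0],[0,0,0]],
    [[0,0.042,0],[0,0,0]],
    [[-0.001,0.056,0],[0,0,0]],
    [[-0.002,0.07,0],[0,0,0]]
  ]
}}

```text
t: 16.25
tool_pos: [0.5573, 0.0561, 0.1449]
orientation: [-3.132, -0.107, -0.154]
force: [-8.1, 0.1, -1.7]
opening: 0.0274
gripper_force: 55.0
```

Emit:
{"op": "jog_arm", "data": {
  "rows": [
    [[-0.001,0.014,0],[0,0,0]],
    [[-0.003,0.028,0],[0,0,0]],
    [[-0.005,0.042,0],[0,0,0]],
    [[-0.007,0.056,0],[0,0,0]],
    [[-0.009,0.07,0],[0,0,0]]
  ]
}}

```text
t: 16.75
tool_pos: [0.5564, 0.0423, 0.1447]
orientation: [-3.132, -0.107, -0.154]
force: [-7.0, 2.1, -1.9]
opening: 0.0278
gripper_force: 55.0
```

Run:
```python
from h import *
wheel()
```

```text
t 16.75 wheel rel edge_mid: x 50.4 y 6.4 z 172.3 | pitch 0.098 yaw 0.068 Fx -6.88 Fy 2.57 Fz -1.86
```

Emit:
{"op": "jog_arm", "data": {
  "rows": [
    [[-0.002,0.014,0],[0,0,0]],
    [[-0.004,0.028,0],[0,0,0]],
    [[-0.006,0.042,0],[0,0,0]],
    [[-0.009,0.056,0],[0,0,0]],
    [[-0.012,0.07,0],[0,0,0]]
  ]
}}

```text
t: 17.25
tool_pos: [0.5549, 0.0283, 0.1443]
orientation: [-3.132, -0.107, -0.154]
force: [-7.6, 2.3, -2.2]
opening: 0.0279
gripper_force: 55.0
```

Emit:
{"op": "jog_arm", "data": {
  "rows": [
    [[-0.003,0.014,0],[0,0,0]],
    [[-0.006,0.028,0],[0,0,0]],
    [[-0.009,0.042,0],[0,0,0]],
    [[-0.013,0.056,0],[0,0,0]],
    [[-0.017,0.07,0],[0,0,0]]
  ]
}}

```text
t: 17.75
tool_pos: [0.5523, 0.0142, 0.1439]
orientation: [-3.132, -0.107, -0.153]
force: [-8.2, 1.8, -3.4]
opening: 0.0278
gripper_force: 55.0
```

Run:
```python
from h import *
wheel()
```

```text
t 17.75 wheel rel edge_mid: x 44.3 y -21.3 z 171.4 | pitch 0.098 yaw 0.068 Fx -8.06 Fy 2.35 Fz -3.38
```

Emit:
{"op": "jog_arm", "data": {
  "rows": [
    [[-0.005,0.014,0],[0,0,0]],
    [[-0.01,0.028,0],[0,0,0]],
    [[-0.015,0.042,0],[0,0,0]],
    [[-0.021,0.056,0],[0,0,0]],
    [[-0.027,0.07,0],[0,0,0]]
  ]
}}

```text
t: 18.25
tool_pos: [0.548, -0.0001, 0.1434]
orientation: [-3.132, -0.107, -0.153]
force: [-7.1, 3.0, -2.5]
opening: 0.0273
gripper_force: 55.0
```

Emit:
{"op": "jog_arm", "data": {
  "rows": [
    [[-0.006,0.014,0],[0,0,0]],
    [[-0.012,0.028,0],[0,0,0]],
    [[-0.018,0.042,0],[0,0,0]],
    [[-0.024,0.056,0],[0,0,0]],
    [[-0.029,0.07,0],[0,0,0]]
  ]
}}

```text
t: 18.75
tool_pos: [0.5433, -0.0146, 0.143]
orientation: [-3.132, -0.107, -0.154]
force: [-7.6, 2.3, -1.7]
opening: 0.0278
gripper_force: 55.0
```

Run:
```python
from h import *
wheel()
```

```text
t 18.75 wheel rel edge_mid: x 33.3 y -49.5 z 170.6 | pitch 0.098 yaw 0.068 Fx -7.44 Fy 2.85 Fz -1.72
```

Force about 8 N; continuing.

Emit:
{"op": "jog_arm", "data": {
  "rows": [
    [[-0.005,0.014,0],[0,0,0]],
    [[-0.01,0.028,0],[0,0,0]],
    [[-0.014,0.042,0],[0,0,0]],
    [[-0.018,0.056,0],[0,0,0]],
    [[-0.021,0.07,0],[0,0,0]]
  ]
}}

```text
t: 19.25
tool_pos: [0.5401, -0.029, 0.1426]
orientation: [-3.132, -0.107, -0.154]
force: [-7.6, 1.2, -3.1]
opening: 0.0276
gripper_force: 55.0
```

Emit:
{"op": "jog_arm", "data": {
  "rows": [
    [[-0.003,0.014,0],[0,0,0]],
    [[-0.006,0.028,0],[0,0,0]],
    [[-0.009,0.042,0],[0,0,0]],
    [[-0.012,0.056,0],[0,0,0]],
    [[-0.015,0.07,0],[0,0,0]]
  ]
}}

```text
t: 19.75
tool_pos: [0.5381, -0.0433, 0.1422]
orientation: [-3.132, -0.107, -0.154]
force: [-6.9, 1.3, -2.2]
opening: 0.0279
gripper_force: 55.0
```

Run:
```python
from h import *
wheel()
```

```text
t 19.75 wheel rel edge_mid: x 26.1 y -77.7 z 169.8 | pitch 0.098 yaw 0.068 Fx -6.79 Fy 1.79 Fz -2.20
```

Emit:
{"op": "jog_arm", "data": {
  "rows": [
    [[-0.001,0.014,0],[0,0,0]],
    [[-0.002,0.028,0],[0,0,0]],
    [[-0.003,0.042,0],[0,0,0]],
    [[-0.004,0.056,0],[0,0,0]],
    [[-0.005,0.07,0],[0,0,0]]
  ]
}}

```text
t: 20.25
tool_pos: [0.5379, -0.0574, 0.142]
orientation: [-3.132, -0.107, -0.154]
force: [-8.2, -0.4, -2.6]
opening: 0.0277
gripper_force: 55.0
```

Emit:
{"op": "jog_arm", "data": {
  "rows": [
    [[-0.001,0.014,0],[0,0,0]],
    [[-0.002,0.028,0],[0,0,0]],
    [[-0.002,0.042,0],[0,0,0]],
    [[-0.002,0.056,0],[0,0,0]],
    [[-0.002,0.07,0],[0,0,0]]
  ]
}}

```text
t: 20.75
tool_pos: [0.5384, -0.0716, 0.1419]
orientation: [-3.133, -0.106, -0.153]
force: [-8.1, -0.5, -2.6]
opening: 0.0275
gripper_force: 55.0
```

Run:
```python
from h import *
wheel()
```

```text
t 20.75 wheel rel edge_mid: x 24.5 y -106.0 z 169.5 | pitch 0.098 yaw 0.068 Fx -8.13 Fy 0.04 Fz -2.55
```

Emit:
{"op": "jog_arm", "data": {
  "rows": [
    [[0,0.014,0],[0,0,0]],
    [[0,0.028,0],[0,0,0]],
    [[0,0.042,0],[0,0,0]],
    [[0,0.056,0],[0,0,0]],
    [[0,0.07,0],[0,0,0]]
  ]
}}

```text
t: 21.25
tool_pos: [0.5394, -0.0857, 0.1419]
orientation: [-3.133, -0.106, -0.154]
force: [-6.2, 0.5, -2.5]
opening: 0.0277
gripper_force: 55.0
```

Emit:
{"op": "jog_arm", "data": {
  "rows": [
    [[0,0.014,0],[0,0,0]],
    [[0.001,0.028,0],[0,0,0]],
    [[0.001,0.042,0],[0,0,0]],
    [[0.002,0.056,0],[0,0,0]],
    [[0.002,0.07,0],[0,0,0]]
  ]
}}

```text
t: 21.75
tool_pos: [0.5409, -0.0998, 0.1421]
orientation: [-3.133, -0.106, -0.154]
force: [-8.3, -1.1, -2.6]
opening: 0.0276
gripper_force: 55.0
```

Run:
```python
from h import *
wheel()
```

```text
t 21.75 wheel rel edge_mid: x 24.9 y -134.3 z 169.7 | pitch 0.098 yaw 0.068 Fx -8.38 Fy -0.54 Fz -2.55
```

Emit:
{"op": "jog_arm", "data": {
  "rows": [
    [[0.001,0.013,0],[0,0,0]],
    [[0.001,0.024,0],[0,0,0]],
    [[0.002,0.033,0],[0,0,0]],
    [[0.002,0.039,0],[0,0,0]],
    [[0.002,0.041,0],[0,0,0]]
  ]
}}

```text
t: 22.25
tool_pos: [0.5419, -0.1081, 0.1422]
orientation: [-3.133, -0.106, -0.154]
force: [-6.9, 0.1, -1.3]
opening: 0.0277
gripper_force: 55.0
```

Emit:
{"op": "jog_arm", "data": {
  "rows": [
    [[0,0,0],[0,0,0]],
    [[0,0,0],[0,0,0]],
    [[0,0,0],[0,0,0]],
    [[0,0,0],[0,0,0]],
    [[0,0,0],[0,0,0]]
  ]
}}

```text
t: 22.75
tool_pos: [0.5419, -0.108, 0.1423]
orientation: [-3.133, -0.106, -0.154]
force: [-8.1, -1.4, -2.5]
opening: 0.0274
gripper_force: 55.0
```

Emit:
{"op": "jog_arm", "data": {
  "rows": [
    [[0,0,0],[0,0,0]],
    [[0,0,0],[0,0,0]],
    [[0,0,0],[0,0,0]]
  ]
}}

```text
t: 23.05
tool_pos: [0.5419, -0.108, 0.1423]
orientation: [-3.133, -0.106, -0.154]
force: [-7.7, -2.0, -2.9]
opening: 0.0281
gripper_force: 55.0
```

Run:
```python
from h import *
wheel()
```

```text
t 23.05 wheel rel edge_mid: x 25.4 y -142.6 z 169.9 | pitch 0.098 yaw 0.067 Fx -7.77 Fy -1.44 Fz -2.92
```

Pass finished at y = -143 mm. Easing the shelf back slowly.

Emit:
{"op": "jog_arm", "data": {
  "rows": [
    [[-0.004,0,-0.001],[0,0,0]],
    [[-0.01,0,-0.002],[0,0,0]],
    [[-0.018,0,-0.003],[0,0,0]],
    [[-0.027,0,-0.004],[0,0,0]],
    [[-0.036,0,-0.005],[0,0,0]]
  ]
}}

```text
t: 23.55
tool_pos: [0.535, -0.1085, 0.1429]
orientation: [-3.133, -0.106, -0.156]
force: [-6.3, -2.1, -1.2]
opening: 0.0279
gripper_force: 55.0
```

Emit:
{"op": "jog_arm", "data": {
  "rows": [
    [[-0.01,0,-0.002],[0,0,0]],
    [[-0.02,0,-0.004],[0,0,0]],
    [[-0.03,0,-0.006],[0,0,0]],
    [[-0.04,0,-0.007],[0,0,0]],
    [[-0.05,0,-0.009],[0,0,0]]
  ]
}}

```text
t: 24.05
tool_pos: [0.5254, -0.1092, 0.1441]
orientation: [-3.133, -0.106, -0.158]
force: [-4.8, -1.0, -1.0]
opening: 0.0276
gripper_force: 55.0
```

Emit:
{"op": "jog_arm", "data": {
  "rows": [
    [[-0.01,0,-0.002],[0,0,0]],
    [[-0.02,0,-0.004],[0,0,0]],
    [[-0.03,0,-0.006],[0,0,0]],
    [[-0.04,0,-0.008],[0,0,0]],
    [[-0.05,0,-0.011],[0,0,0]]
  ]
}}

```text
t: 24.55
tool_pos: [0.5154, -0.1093, 0.1453]
orientation: [-3.132, -0.106, -0.158]
force: [-3.2, -0.6, -0.4]
opening: 0.0276
gripper_force: 55.0
```

Emit:
{"op": "jog_arm", "data": {
  "rows": [
    [[-0.01,0,-0.003],[0,0,0]],
    [[-0.02,0,-0.005],[0,0,0]],
    [[-0.03,0,-0.008],[0,0,0]],
    [[-0.039,0,-0.01],[0,0,0]],
    [[-0.047,0,-0.012],[0,0,0]]
  ]
}}

```text
t: 25.05
tool_pos: [0.5056, -0.1099, 0.1465]
orientation: [-3.132, -0.106, -0.158]
force: [-2.9, 0.0, -1.1]
opening: 0.0279
gripper_force: 55.0
```

Run:
```python
from h import *
wheel()
```

```text
t 25.05 wheel rel edge_mid: x -11.0 y -141.9 z 174.4 | pitch 0.101 yaw 0.068 Fx -2.86 Fy 0.23 Fz -1.12
```

Emit:
{"op": "jog_arm", "data": {
  "rows": [
    [[-0.008,0,-0.002],[0,0,0]],
    [[-0.016,0,-0.004],[0,0,0]],
    [[-0.024,0,-0.006],[0,0,0]],
    [[-0.031,0,-0.008],[0,0,0]],
    [[-0.038,0,-0.01],[0,0,0]]
  ]
}}

```text
t: 25.55
tool_pos: [0.4979, -0.1104, 0.1478]
orientation: [-3.132, -0.106, -0.158]
force: [-1.4, 0.2, -2.3]
opening: 0.0277
gripper_force: 55.0
```

Emit:
{"op": "jog_arm", "data": {
  "rows": [
    [[-0.006,0,-0.002],[0,0,0]],
    [[-0.012,0,-0.004],[0,0,0]],
    [[-0.018,0,-0.006],[0,0,0]],
    [[-0.023,0,-0.007],[0,0,0]],
    [[-0.028,0,-0.008],[0,0,0]]
  ]
}}

```text
t: 26.05
tool_pos: [0.4922, -0.1108, 0.1488]
orientation: [-3.132, -0.106, -0.158]
force: [-0.3, -0.2, -2.0]
opening: 0.0277
gripper_force: 55.0
```

Emit:
{"op": "jog_arm", "data": {
  "rows": [
    [[-0.004,0,-0.001],[0,0,0]],
    [[-0.008,0,-0.002],[0,0,0]],
    [[-0.012,0,-0.004],[0,0,0]],
    [[-0.016,0,-0.005],[0,0,0]],
    [[-0.02,0,-0.006],[0,0,0]]
  ]
}}

```text
t: 26.55
tool_pos: [0.4881, -0.1111, 0.1496]
orientation: [-3.132, -0.106, -0.158]
force: [-2.0, -0.3, -1.5]
opening: 0.0274
gripper_force: 55.0
```

Emit:
{"op": "jog_arm", "data": {
  "rows": [
    [[-0.003,0,-0.001],[0,0,0]],
    [[-0.006,0,-0.002],[0,0,0]],
    [[-0.009,0,-0.003],[0,0,0]],
    [[-0.012,0,-0.004],[0,0,0]],
    [[-0.015,0,-0.005],[0,0,0]]
  ]
}}

```text
t: 27.05
tool_pos: [0.4851, -0.1113, 0.1503]
orientation: [-3.132, -0.106, -0.158]
force: [0.2, -0.1, -2.3]
opening: 0.0279
gripper_force: 55.0
```

Emit:
{"op": "jog_arm", "data": {
  "rows": [
    [[-0.003,0,-0.001],[0,0,0]],
    [[-0.006,0,-0.002],[0,0,0]],
    [[-0.009,0,-0.002],[0,0,0]],
    [[-0.012,0,-0.003],[0,0,0]],
    [[-0.015,0,-0.004],[0,0,0]]
  ]
}}

```text
t: 27.55
tool_pos: [0.482, -0.1115, 0.1508]
orientation: [-3.132, -0.106, -0.158]
force: [-0.3, 0.6, -2.4]
opening: 0.0274
gripper_force: 55.0
```

Run:
```python
from h import *
wheel()
```

```text
t 27.55 wheel rel edge_mid: x -34.7 y -141.9 z 178.6 | pitch 0.101 yaw 0.068 Fx -0.27 Fy 0.58 Fz -2.39
```

Emit:
{"op": "jog_arm", "data": {
  "rows": [
    [[-0.003,0,-0.001],[0,0,0]],
    [[-0.006,0,-0.001],[0,0,0]],
    [[-0.009,0,-0.002],[0,0,0]],
    [[-0.012,0,-0.002],[0,0,0]],
    [[-0.015,0,-0.002],[0,0,0]]
  ]
}}

```text
t: 28.05
tool_pos: [0.479, -0.1117, 0.1509]
orientation: [-3.132, -0.106, -0.158]
force: [0.5, -0.0, -2.4]
opening: 0.0278
gripper_force: 55.0
```

Emit:
{"op": "jog_arm", "data": {
  "rows": [
    [[-0.003,0,0],[0,0,0]],
    [[-0.007,0,0],[0,0,0]],
    [[-0.012,0,0],[0,0,0]],
    [[-0.02,0,0],[0,0,0]],
    [[-0.03,0,0],[0,0,0]]
  ]
}}

```text
t: 28.55
tool_pos: [0.4729, -0.1121, 0.1502]
orientation: [-3.132, -0.106, -0.158]
force: [0.2, 0.2, -2.4]
opening: 0.0275
gripper_force: 55.0
```

Emit:
{"op": "jog_arm", "data": {
  "rows": [
    [[-0.03,0,0],[0,0,0]],
    [[-0.08,0,0],[0,0,0]],
    [[-0.14,0,0],[0,0,0]],
    [[-0.18,0,0],[0,0,0]],
    [[-0.2,0,0],[0,0,0]]
  ]
}}

```text
t: 29.05
tool_pos: [0.4324, -0.1149, 0.1461]
orientation: [-3.132, -0.106, -0.157]
force: [0.2, -0.8, -2.5]
opening: 0.0276
gripper_force: 55.0
```

Run:
```python
from h import *
wheel()
fr=[]
for i in range(14):
    c=cam('side')
    fr.append(c['frame'])
    a=cv2.cvtColor(c['frame'][255:295,200:285],cv2.COLOR_RGB2GRAY).astype(np.float32)
    if i==0:a0=a
    print(np.round(cv2.phaseCorrelate(a0,a)[0],2),end=' ')
c0=__import__('pickle').load(open('c0.pkl','rb'))['side']['frame']
print('vs start',cv2.phaseCorrelate(cv2.cvtColor(c0[255:295,200:285],cv2.COLOR_RGB2GRAY).astype(np.float32),a)[0])
w=cam('wrist','w4.png')
cv2.imwrite('pics/p2.png',np.hstack([cv2.resize(w['frame'][:,:,::-1],(400,300)),cv2.resize(c['frame'][:,:,::-1],(400,300))]))
wheel()
shares([.42,-.115,.006],0.07)
```

```text
t 29.05 wheel rel edge_mid: x -84.4 y -141.8 z 173.9 | pitch 0.100 yaw 0.067 Fx 0.18 Fy -0.78 Fz -2.46
[0. 0.] [ 0.07 -0.08] [ 0.12 -0.11] [ 0.07 -0.08] [ 0.07 -0.08] [ 0.09 -0.01] [ 0.04 -0.04] [-0.04 -0.01] [-0.03  0.01] [-0.08  0.  ] [-0.02 -0.04] [-0.15 -0.05] [-0.18 -0.08] [-0.09 -0.12] vs start (0.05720809754184586, 0.062179315014667225)
t 29.80 wheel rel edge_mid: x -83.4 y -141.7 z 174.1 | pitch 0.101 yaw 0.068 Fx -0.07 Fy 0.59 Fz -1.84
t 29.8 pos [ 0.4334 -0.1148  0.1462] yaw 0.0679 open 0.0279 F [-0.11  0.58 -1.84]
shift [-0.1369 -0.0034  0.6909] turn [-0.     -0.064  -0.0014]
```

View pics/p2.png

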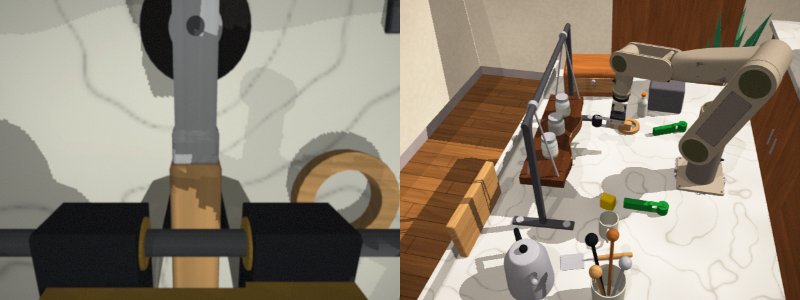

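The picture shows the shelf hanging still (drift under 0.2 px) with all jars standing. The coil is close on the right, so I move left to the free spot before laying down.

Emit:
{"op": "jog_arm", "data": {
  "rows": [
    [[-0.01,-0.08,0],[0,-0.02,0]],
    [[-0.02,-0.27,0],[0,-0.04,0]],
    [[-0.03,-0.48,0],[0,-0.064,0]],
    [[-0.04,-0.66,0],[0,-0.064,0]],
    [[-0.04,-0.73,0],[0,-0.064,0]]
  ]
}}

```text
t: 30.3
tool_pos: [0.4151, 0.0331, 0.1454]
orientation: [-3.139, -0.11, 0.001]
force: [0.7, -0.7, -1.9]
opening: 0.0278
gripper_force: 55.0
```

Emit:
{"op": "jog_arm", "data": {
  "rows": [
    [[0,0,0.06],[0,0,0]],
    [[0,0,0.2],[0,0,0]],
    [[0,0,0.36],[0,0,0]],
    [[0,0,0.5],[0,0,0]],
    [[0,0,0.55],[0,0,0]]
  ]
}}

```text
t: 30.8
tool_pos: [0.4127, 0.0297, 0.0319]
orientation: [-3.139, -0.105, 0.009]
force: [-0.2, 0.1, -2.7]
opening: 0.0277
gripper_force: 55.0
```

Run:
```python
from h import *
wheel();shares([.425,.03,.006],0.07)
```

```text
t 30.80 wheel rel edge_mid: x -91.5 y 3.7 z 49.7 | pitch -0.005 yaw 0.067 Fx -0.20 Fy 0.12 Fz -2.70
t 30.8 pos [0.4127 0.0297 0.0319] yaw 0.0671 open 0.0277 F [-0.21  0.1  -2.7 ]
shift [0.0619 0.0026 0.1289] turn [-0.0003  0.0034 -0.0019]
```

Emit:
{"op": "jog_arm", "data": {
  "rows": [
    [[0,0,0.03],[0,0,0]],
    [[0,0,0.06],[0,0,0]],
    [[0,0,0.09],[0,0,0]],
    [[0,0,0.09],[0,0,0]],
    [[0,0,0.09],[0,0,0]]
  ]
}}

```text
t: 31.3
tool_pos: [0.416, 0.0303, 0.018]
orientation: [-3.14, -0.107, -0.001]
force: [-0.3, -0.7, -1.9]
opening: 0.0278
gripper_force: 55.0
```

Run:
```python
from h import *
wheel();shares([.425,.03,.006],0.07)
```

```text
t 31.30 wheel rel edge_mid: x -88.3 y 4.2 z 36.5 | pitch 0.001 yaw 0.068 Fx -0.35 Fy -0.66 Fz -1.93
t 31.3 pos [0.416  0.0303 0.018 ] yaw 0.0679 open 0.0278 F [-0.31 -0.68 -1.93]
shift [0.0446 0.0046 0.0601] turn [-0.     -0.0006 -0.0014]
```

Emit:
{"op": "jog_arm", "data": {
  "rows": [
    [[0,0,0.02],[0,0,0]],
    [[0,0,0.035],[0,0,0]],
    [[0,0,0.045],[0,0,0]],
    [[0,0,0.052],[0,0,0]],
    [[0,0,0.056],[0,0,0]]
  ]
}}

```text
t: 31.8
tool_pos: [0.4154, 0.0304, 0.0061]
orientation: [-3.14, -0.106, 0.0]
force: [-0.8, -0.2, -3.0]
opening: 0.0276
gripper_force: 55.0
```

Emit:
{"op": "jog_arm", "data": {
  "rows": [
    [[0,0,0.002],[0,0,0]],
    [[0,0,0.004],[0,0,0]],
    [[0,0,0.004],[0,0,0]],
    [[0,0,0.004],[0,0,0]]
  ]
}}

```text
t: 32.2
tool_pos: [0.4156, 0.0304, 0.0056]
orientation: [-3.14, -0.106, -0.0]
force: [-0.7, 0.7, -0.0]
opening: 0.0277
gripper_force: 55.0
```

Run:
```python
from h import *
wheel();shares([.425,.03,.006],0.07)
```

```text
t 32.20 wheel rel edge_mid: x -88.7 y 4.3 z 24.0 | pitch 0.000 yaw 0.068 Fx -0.67 Fy 0.80 Fz -0.01
t 32.2 pos [0.4156 0.0304 0.0056] yaw 0.0678 open 0.0277 F [-0.72  0.75 -0.01]
shift [ 0.0467  0.005  -0.002 ] turn [-0.0001 -0.0001 -0.0014]
```

The worktop now carries the roller (Fz is 0). Opening the gripper and rising straight up.

Emit:
{"op": "jog_arm", "data": {
  "rows": [
    [[0,0,0],[0,0,0]],
    [[0,0,0],[0,0,0]],
    [[0,0,0],[0,0,0]],
    [[0,0,0],[0,0,0]],
    [[0,0,0],[0,0,0]]
  ],
  "hand": -1
}}

```text
t: 32.7
tool_pos: [0.4156, 0.0303, 0.0055]
orientation: [-3.14, -0.106, -0.0]
force: [0.3, 0.4, -0.3]
opening: 0.0631
gripper_force: 0.0
```

Emit:
{"op": "jog_arm", "data": {
  "rows": [
    [[0,0,0],[0,0,0]],
    [[0,0,0],[0,0,0]],
    [[0,0,0],[0,0,0]],
    [[0,0,0],[0,0,0]],
    [[0,0,0],[0,0,0]]
  ]
}}

```text
t: 33.2
tool_pos: [0.4155, 0.0303, 0.0055]
orientation: [-3.14, -0.106, 0.0]
force: [-0.6, -0.1, 0.1]
opening: 0.0925
gripper_force: 0.0
```

Emit:
{"op": "jog_arm", "data": {
  "rows": [
    [[0,0,-0.03],[0,0,0]],
    [[0,0,-0.12],[0,0,0]],
    [[0,0,-0.3],[0,0,0]],
    [[0,0,-0.5],[0,0,0]],
    [[0,0,-0.7],[0,0,0]]
  ]
}}

```text
t: 33.7
tool_pos: [0.415, 0.0303, 0.1472]
orientation: [-3.14, -0.106, 0.001]
force: [0.8, -0.4, -0.3]
opening: 0.0929
gripper_force: 0.0
```

Emit:
{"op": "jog_arm", "data": {
  "rows": [
    [[0,0,0],[0,0,0]],
    [[0,0,0],[0,0,0]]
  ]
}}

```text
t: 33.9
tool_pos: [0.4166, 0.0303, 0.147]
orientation: [3.14, 0.106, 0.005]
force: [-0.8, -0.3, -0.4]
opening: 0.0929
gripper_force: 0.0
```

Run:
```python
from h import *
w=cam('wrist');c=cam('scene')
shares([.4,0,.2],0)
cv2.imwrite('pics/p3.png',np.hstack([cv2.resize(x['frame'][:,:,::-1],(400,300)) for x in(w,c)]))
```

```text
t 34.0 pos [0.4148 0.0304 0.1445] yaw 0.0679 open 0.0933 F [ 0.3  -0.39 -0.03]
shift [-0.0845  0.1464 -0.2776] turn [-0.0001  0.001   0.0432]
```

View pics/p3.png

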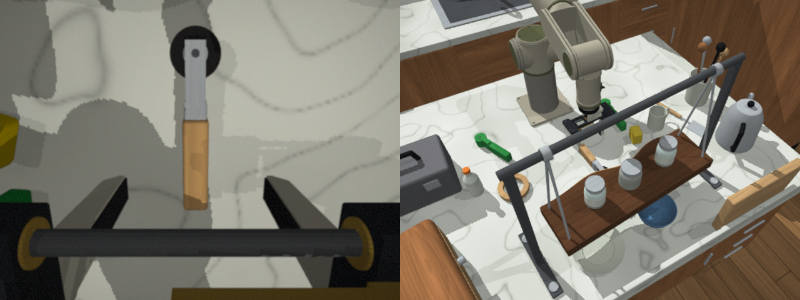

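The roller lies flat and released on the worktop (wrist view, axle at about (195,52)). The shelf is plumb, the jars stand and the bystanders are where they were.

```bash
python3 -c "
from plant import robot
print(robot.close_job())"
```

```text
the job is handed in; nothing more can be done
None
```

The job is handed in: I rolled the edging from left to right in one pass of about 10 s at roughly 7–9 N (single noisy readings 6.2–9.2 N), eased the shelf back until it hung still, and laid the roller down and released it at about 33 s; the hand-in call returned no verdict.

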